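Close and pin the pulper's feed clamp

ROBOT

A 6-joint arm with a two-finger parallel gripper is mounted at the origin on the work surface. World frame = base frame: x ahead of the robot, y to its left, z up, the work surface at z = 0. Lengths are in mm, angles in rad, forces in N, time in s.
With the tool pointing down it reaches from about 250 to 725 mm from the base axis. Payload 9.7 kg.
Tool frame: the origin (TCP) lies on the front face of the gripper's body, between the roots of the fingers; the fingertips stand 73 mm ahead of it and the grasp point (between the pads) lies 54 mm ahead of it; y points along the fingers, z is the direction in which the jaws open and shut, and the axes are right-handed (so a half turn about y gives the same grasp; the last joint's range is limited). The gripper opens to 85 mm and grips with 20 to 120 N. Pads are 22 mm wide; open, the fingers measure 114 mm over their backs; the gripper's body (76 mm by 85 mm) begins 54 mm behind the grasp point. The pads swing forward as they close: fully open they stand 13 mm farther back than shut.
Start: joints at [1.127, 0.087, 0.176, 1.66, 0, 1.571], TCP at [236.153, 496.718, 303.884] pointing down, gripper open.
Joint ranges: [-3.13, 3.13], [-0.85, 1.81], [-1.15, 1.24], [-2.2, 2.28], [-1.44, 1.52], [-3.14, 3.14]. Speed limits (rad/s): [2.22, 2.22, 2.57, 3.14, 3.14, 3.14].

INTERFACE

Orientations are given as a unit quaternion [w, x, y, z].
In Python, from cell import status, optics, job gives the robot as it stands.
- The arm moves only by the shell command python3 -m crank 'ROWS' [FORCE]. ROWS is JSON, a list of rows, each a list of 7 numbers: the turn, a rotation vector about the tool's x, y, z in rad, then the shift along the tool's x, y, z in mm, then the finger opening in mm, from 0 to 85.4. A call has exactly 10 rows; each row is the pose to reach, as a shift and turn from the pose commanded when the call began, along the tool's axes at that moment; what a row does not reach only later rows make up. A row lasts 1/12 s, in which the tool goes at most 41.7 mm and 7.16 degrees, less where a joint would pass 70% of its speed; a pose out of reach is approached as far as the arm can. A call with a gripper value outside its range is refused whole. The fingers move at their own pace and stop on an object; FORCE is the grip in N (left out, the last holds). Time passes only in rows, so rows that repeat a pose let the fingers close, or fill a call up. It gives the time, the measured TCP pose, the force and the opening at its end, in the units of the state.
- status.observe(): the state, without advancing time (a new reading comes with each control period).
- optics.capture(name): name is "scene" or "top" or "wrist"; returns a dict with "img" (480x640x3 uint8, red, green, blue), "camera_matrix" (3x3 intrinsics, pixels), "R" (3x3) and "t" (3): a world point X has camera coordinates R X + t; the wrist camera has in their place "mount" (4x4, takes a point from camera to tool coordinates, whose origin is the TCP and whose axes are the tool frame's). Camera axes: x right, y down, z forward; pixel columns grow to the right and rows downward; lengths in mm; the calibration is good to about 2 mm. A picture is of the moment at which its call begins: read the wrist's pose just before it. There is no depth.
- job.job_done(): hands the job in, once; it reports no verdict.
Trained networks look in the newest picture that a camera, given by its name, has taken for a name from the list of things; names that differ only in an ending like _2 or _b are one class to them, and where a whole thing is asked for, a point or a joint stands for the part that bears it (a point fixed in the world has none). Each returns a list of dicts, best first, with "conf" (0 to 1); they miss things now and then, are a little off and sometimes report something else, mostly with a low value. They report only what shows in the picture. A call takes as long as a camera call. They do not tell look-alikes from the thing itself.
- optics.recognise(thing, camera): "box" ([centre column, centre row, width, height] in pixels, round what is visible of it).
- optics.silhouettes(thing, camera): "pixels" (480x640 bool, what is visible of it) and "box" ([centre column, centre row, width, height] in pixels, round what is visible of it).
- optics.landmark_of(thing, camera): "xy" ([column, row] in pixels: a listed point, or the origin of a listed thing).
The state is a dict: "time_s": time; "q": joint angles; "joint_vel": joint speeds; "tau": joint torques, N m; "position": TCP position; "tool_rot": TCP orientation; "ft_force": force on the tool from outside, world axes, zero at the start; "wrist_torque": the same for the moment, N m; "finger_gap": opening from 0.0 (shut) to 1.0 (fully open).
Only numpy, scipy, OpenCV 4.12 (cv2) and the standard library are available. Lean on these libraries where they do the work, as an engineer would, in place of code of your own. Each camera call takes 0.05 s, during which the arm holds its last target.

TASK

The feed flange of the pepper pulper has to be clamped again. First pull up the spring pin by its T-handle, turn it into its rest notch and let go so that it stays up; then swing the open clamp half round the flanges until it is fully shut, and finally turn the pin back so that it springs fully down through the clamp's lug. The tall steel shaker stands in the clamp's way: before you swing the clamp, stand it upright and wholly on the white cutting board, without tipping it or letting the clamp touch it, and leave the bowl, the squat jar and the mug where they are.

Things in the scene. Friction and masses are not known exactly. Their poses are not given: they have to be found in the camera images.
- machine: fixed pulper; origin at table height on the vertical axis of its feed throat, z up, x towards its motor, y towards the clamp's hinge. Grey base (x -40 to 210, y -140 to 80, 60 mm high), motor 108 mm high. Two steel flanges, 84 mm wide, 94 to 106 mm up, under a cap that ends 128 mm up; a fixed half ring (116 mm outside, 86 to 114 mm up) holds their +x side
- pin_seat (a point): fixed point on the machine, on the spring pin's vertical axis, (0, -105) mm in the machine's frame, at the collar's rim, 150 mm above the table. Slotted steel collar 48 mm wide on a bracket plate 115 to 123 mm up, whose upright stands 45 mm farther out (-y)
- clamp_hinge (a point): fixed point on the machine, on the clamp's vertical hinge axis, (0, 70) mm in the machine's frame, 100 mm above the table
- clamp (a joint): swing of the moving clamp half about its hinge, rad: 0 = fully shut round the flanges (stop), grows to 1.75 as it opens towards the machine's -x (opening is clockwise from above). Friction 0.12 N m: it stays where it is left. With the pin down the lug strikes the pin 0.12 rad before it is shut
- clamp_arm: moving clamp half: steel half ring 86 to 114 mm up, with a flat lug with a 16 mm square hole, ending 195 mm from the hinge. Origin on the hinge axis, 100 mm up, z up; axes parallel to the machine's when shut, turning with it. In its frame the hole lies at (0, -175) mm, the ring's centre at (0, -70) mm, the ring on its -x side
- clamp_post (a point): grip point on the clamp's upright round post: 14 mm diameter, a black 19 mm ball on its top, at (-70, -100) mm in the frame of clamp_arm, 122 mm from the hinge. The post is free from 114 mm to its top at 171 mm above the table; this point is 145 mm above the table. Can be held from above while it turns between the fingers
- pin (a joint): rise of the spring pin, m: 0 = home (fully down, tip 6 mm below the lug of the shut clamp), about 0.019 = parked in the rest notch, tip about 3 mm above the lug; to turn over the collar's rim it must be raised by 0.025, its stop is at 0.030. Spring and weight pull it down with 7 N at home, 10 N at 0.025
- pin_turn (a joint): turn of the pin, rad, counter-clockwise from above: 0 = over its slot, where it can drop home; 1.31 (75 degrees) = over the rest notch; stops at -0.08 and 1.45. Home, it cannot turn; set down in the 5 mm deep notch it stays up and cannot turn until it is lifted out
- handle: black T-handle of the spring pin: bar 66 mm long (its x axis), 14 mm wide (y), 16 mm high, origin at the bar's centre, on the pin's axis, 178 mm above the table when home; it rises and turns with the pin. When the pin is home the bar lies along the machine's x axis. Below the bar is a 10 mm thick stem; the collar's rim is 20 mm below the bar's underside at home
- shaker: tall closed steel shaker, loose, 52 mm diameter (55 mm near the top), 150 mm high, 0.2 to 0.4 kg; origin at the centre of its foot, z along its axis. It stands in front of the throat in the clamp's swing path
- board: white cutting board, fixed on the table, 220 (x) by 170 (y) by 14 mm; origin at the centre of its underside; to the left or to the right of the machine
- bowl: bystander: open steel bowl, 200 mm diameter, 75 mm high, loose; origin under its centre; on the side opposite to the board
- jar: bystander: squat glass jar with steel lid, 64 mm diameter, 70 mm high, loose; origin under its centre; near the robot
- mug: bystander: white mug, 70 mm diameter, 75 mm high, loose; origin under its centre; near the robot
Mind the look-alikes: they are no part of the job. Leave any blue or purple look-alike of the shaker alone.

How it is judged:
By the outcome, as a careful person would: the job done as asked, in the order asked, and still so for the second after the job is handed in, with the robot touching nothing.
It also fails if it takes over 72 s, if anything falls off the work surface, if the arm or the gripper's body presses on something with over 40 N, if the wrist force passes 120 N, or if a joint passes its speed limit or range.

## Working session

There is one attempt and no reset: what is moved stays moved. The work goes in short steps, Python scripts to look and compute and a shell command to move; the robot and the scene stay as the last step left them, time stands still between calls to the robot, and variables do not carry over. Pictures are saved under pics/ and viewed, and the job is handed in when it is done.

```bash
ls -la; mkdir -p pics
python3 - <<'E'
from cell import status, optics, job
import cv2
print(status.observe())
for n in ("scene","top","wrist"):
    d=optics.capture(n)
    cv2.imwrite(f"pics/{n}0.png",d["img"][:,:,::-1])
    print(n,d["camera_matrix"],d.get("R"),d.get("t"),d.get("mount"))
E
```

```text
total 12
drwxr-xr-x  3 agent agent 4096 Dec  6 16:47 .
drwxr-xr-x 23 root  root  4096 Dec  6 16:47 ..
drwxr-xr-x  2 agent agent 4096 Dec  6 16:47 pics
{'time_s': 0.0, 'q': array([ 1.12698707e+00,  8.74677963e-02,  1.75146857e-01,  1.65980473e+00,
       -3.41978617e-05,  1.57076775e+00]), 'joint_vel': array([ 2.16237058e-04,  1.94127296e-03, -4.17951705e-05,  2.28949626e-03,
        6.96384454e-04, -2.17135087e-04]), 'tau': array([-4.86899255e-03, -5.20392001e+01,  4.64801323e+01,  1.65352109e-02,
       -1.78786404e-04, -7.67221422e-06]), 'position': array([236.1113478 , 496.59704156, 303.18529181]), 'tool_rot': array([-0.68930949,  0.69023175, -0.15570744,  0.15552413]), 'ft_force': array([ 0.49889408, -0.52891821,  0.20150997]), 'wrist_torque': array([ 0.01252209,  0.04311394, -0.02572688]), 'finger_gap': 0.9991992696470349}
scene [[444.2045014    0.         318.44842175]
 [  0.         444.2045014  237.5235572 ]
 [  0.           0.           1.        ]] [[-0.75875784  0.65134414 -0.00611144]
 [ 0.5256364   0.60672442 -0.59631523]
 [-0.38469847 -0.45567126 -0.8027271 ]] [ 381.70863005 -198.98398727 1284.48032089] None
top [[569.2445797    0.         332.86706342]
 [  0.         569.2445797  243.81263797]
 [  0.           0.           1.        ]] [[ 0.00993648 -0.99993166  0.00616038]
 [-0.99563217 -0.01046532 -0.09277424]
 [ 0.09283237 -0.00521162 -0.99566811]] [  -5.07970032  507.03945228 1456.76849309] None
wrist [[387.88140762   0.         324.2055094 ]
 [  0.         387.88140762 244.70657854]
 [  0.           0.           1.        ]] None None [[ 9.73122162e-04  9.60880357e-01  2.76962077e-01 -7.08702651e+01]
 [-3.43237812e-04 -2.76961871e-01  9.60880848e-01 -7.14185576e+01]
 [ 9.99999468e-01 -1.03011831e-03  6.02927373e-05 -2.46936732e-01]
 [ 0.00000000e+00  0.00000000e+00  0.00000000e+00  1.00000000e+00]]
```

View pics/scene0.png

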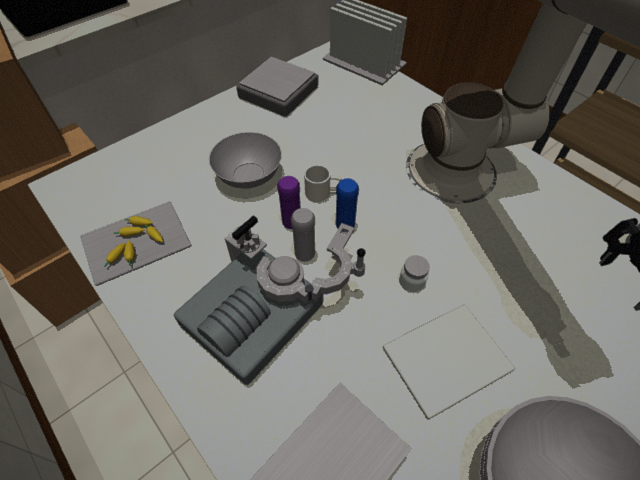

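View pics/top0.png

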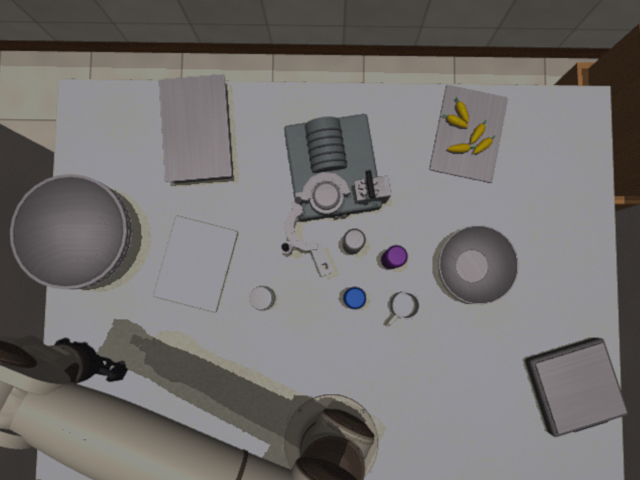

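View pics/wrist0.png

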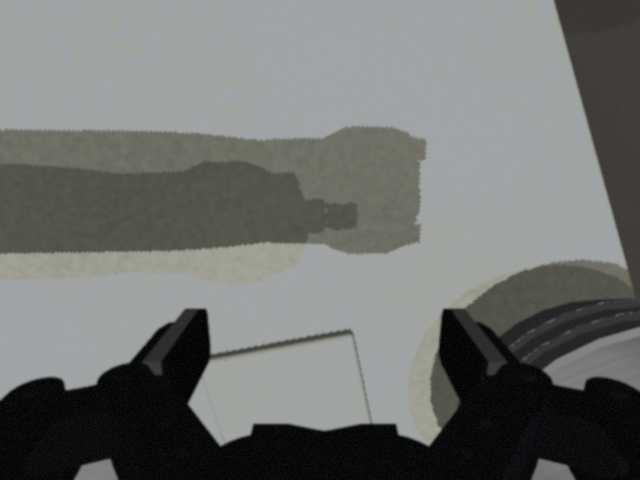

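```bash
cat > h.py <<'E'
import numpy as np, cv2
from cell import status, optics, job
from scipy.spatial.transform import Rotation as Ro
def cam(name):
    s=status.observe(); d=optics.capture(name)
    K=np.array(d["camera_matrix"])
    if "mount" in d and d.get("mount") is not None:
        q=s["tool_rot"]; R=Ro.from_quat([q[1],q[2],q[3],q[0]]).as_matrix()
        T=np.eye(4);T[:3,:3]=R;T[:3,3]=s["position"]
        E=np.linalg.inv(T@np.array(d["mount"])); d["R"]=E[:3,:3];d["t"]=E[:3,3]
    return d
def proj(d,X):
    c=np.array(d["R"])@np.array(X,float)+np.array(d["t"]); p=np.array(d["camera_matrix"])@c
    return p[:2]/p[2]
def ray(d,px):
    v=np.linalg.solve(np.array(d["camera_matrix"]),[px[0],px[1],1.0]); R=np.array(d["R"])
    return -R.T@np.array(d["t"]), R.T@v
def atz(d,px,z):
    o,v=ray(d,px); return o+v*(z-o[2])/v[2]
def tri(d1,p1,d2,p2):
    o1,v1=ray(d1,p1);o2,v2=ray(d2,p2)
    v1=v1/np.linalg.norm(v1);v2=v2/np.linalg.norm(v2)
    s=np.linalg.lstsq(np.c_[v1,-v2],o2-o1,rcond=None)[0]
    a=o1+s[0]*v1;b=o2+s[1]*v2
    return (a+b)/2,np.linalg.norm(a-b)
def pose():
    s=status.observe();q=s["tool_rot"];return s["position"],Ro.from_quat([q[1],q[2],q[3],q[0]]).as_matrix(),s
E
python3 - <<'E'
from h import *
np.set_printoptions(precision=1,suppress=True)
a=cam("top");b=cam("scene")
for t in ["machine","pin_seat","clamp_hinge","clamp_post","clamp_arm","handle","shaker","board","jar","mug","bowl"]:
    A=optics.landmark_of(t,"top");B=optics.landmark_of(t,"scene")
    print(t,[(np.round(x["xy"]),round(x["conf"],2)) for x in A],[(np.round(x["xy"]),round(x["conf"],2)) for x in B])
    if t in("shaker",):
        for x in A: print("  top z0",atz(a,x["xy"],0))
        for x in B: print("  scene z0",atz(b,x["xy"],0))
    elif A and B: print("  ",*tri(a,A[0]["xy"],b,B[0]["xy"]))
E
```

```text
machine [] [(array([290., 299.]), 0.76)]
pin_seat [(array([364., 187.]), 0.79)] [(array([244., 232.]), 0.6)]
   [635.7 -75.4 167.5] 14.580994859720397
clamp_hinge [(array([296., 204.]), 0.78)] [(array([361., 256.]), 0.17), (array([287., 300.]), 0.16)]
   [551.7 118.2 229. ] 84.06197103852254
clamp_post [(array([284., 247.]), 0.58), (array([370., 184.]), 0.17)] [(array([360., 259.]), 0.95)]
   [487.  117.1 140. ] 1.8444373835562244
clamp_arm [(array([298., 202.]), 0.84)] [(array([305., 293.]), 0.58)]
   [608.7  86.6  92.8] 8.990949914845023
handle [(array([367., 187.]), 0.45), (array([200., 264.]), 0.4)] [(array([246., 226.]), 0.58), (array([309., 295.]), 0.32)]
   [628.8 -80.2 178.9] 5.620486849760667
shaker [(array([353., 243.]), 0.89), (array([354., 297.]), 0.67), (array([392., 259.]), 0.61)] [(array([344., 223.]), 0.75), (array([290., 218.]), 0.71), (array([301., 254.]), 0.67), (array([360., 260.]), 0.33)]
  top z0 [511.4 -52.4   0. ]
  top z0 [369.9 -57.    0. ]
  top z0 [ 469.6 -155.     0. ]
  scene z0 [370.1 -53.8   0. ]
  scene z0 [ 465.3 -161.9    0. ]
  scene z0 [515.5 -50.8   0. ]
  scene z0 [417.6  58.1   0. ]
board [(array([197., 266.]), 0.87), (array([352., 241.]), 0.39)] [(array([446., 359.]), 0.83)]
   [448.6 359.9 -12.2] 0.770619546825037
jar [(array([267., 301.]), 0.74)] [(array([412., 284.]), 0.93), (array([360., 258.]), 0.47)]
   [355.5 176.1 -30.6] 4.212633386152877
mug [(array([401., 310.]), 0.84)] [(array([318., 193.]), 0.94)]
   [ 340.3 -184.9  -14.3] 6.580614087837938
bowl [(array([471., 266.]), 0.67), (array([283., 248.]), 0.38)] [(array([247., 174.]), 0.74)]
   [ 457.2 -365.9    0.8] 5.365941147909127
```

Run:
```python
import cv2
a=cv2.imread("pics/top0.png")[100:330,240:440];b=cv2.imread("pics/scene0.png")[165:325,210:400]
cv2.imwrite("pics/ct0.png",cv2.resize(a,None,fx=2.6,fy=2.6,interpolation=cv2.INTER_CUBIC))
cv2.imwrite("pics/cs0.png",cv2.resize(b,None,fx=3.7,fy=3.7,interpolation=cv2.INTER_CUBIC))
```

```text
(no output)
```

View pics/ct0.png

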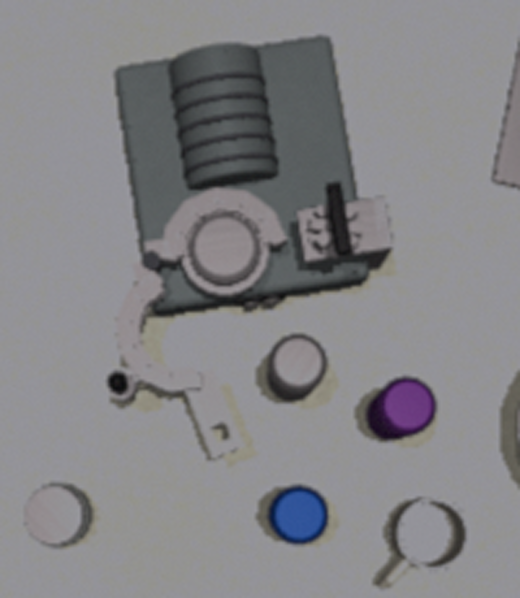

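View pics/cs0.png

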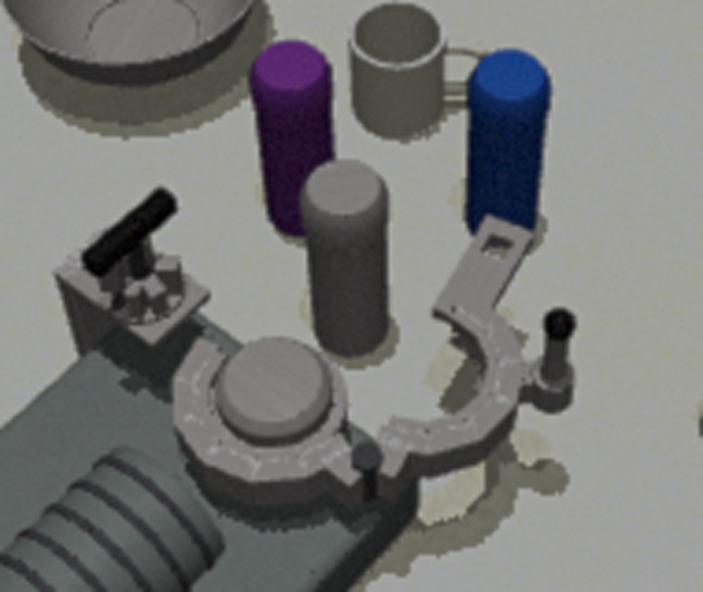

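Run:
```python
from h import *
from scipy.optimize import least_squares
np.set_printoptions(precision=2,suppress=True)
a=cam("top");b=cam("scene")
def M(p,v): c,s=np.cos(p[2]),np.sin(p[2]); return np.array([p[0]+c*v[0]-s*v[1],p[1]+s*v[0]+c*v[1],v[2]])
def C(p,v):
    th=-p[3]; c,s=np.cos(th),np.sin(th); return M(p,[c*v[0]-s*v[1],70+s*v[0]+c*v[1],v[2]])
obs=[(a,M,(210,80,60),(285,126.9)),(a,M,(210,-140,60),(366.9,114.6)),(a,M,(-40,-140,60),(381.2,207.7)),(a,M,(-40,80,60),(301.5,220.4)),
(a,M,(0,0,128),(325.8,194.6)),(a,M,(0,-105,180),(370.4,184.6)),(b,M,(0,-105,180),(245.1,227.7)),(b,M,(0,0,128),(284,269)),
(a,C,(-70,-100,171),(285.4,247.3)),(b,C,(-70,-100,165),(361,252.3)),(a,C,(0,-175,102),(325.4,266.2)),(b,C,(0,-175,102),(344.3,230.7))]
f=lambda p:np.concatenate([proj(d,F(p,v))-o for d,F,v,o in obs])
# sign: opening clockwise from above -> negative rotation
r=least_squares(f,[600,20,0,1.5],loss="soft_l1")
print(r.x); print(f(r.x).reshape(-1,2))
p=r.x
for n,v in dict(mach=(0,0,0),pin=(0,-105,178),hinge=(0,70,100)).items(): print(n,M(p,v))
print("post",C(p,(-70,-100,145)),"hole",C(p,(0,-175,100)))
q=p.copy();q[3]=0;print("post shut",C(q,(-70,-100,145)))
# shaker from top centre
print("shaker top img",atz(a,(240+298/2.6,100+361/2.6),150),"scene",atz(b,(210+345/3.7,165+188/3.7),148))
ms=optics.silhouettes("shaker","scene")
for m in ms: print(m["box"],m["conf"])
```

```text
[615.29  19.23   0.16   1.33]
[[-1.91 -1.48]
 [ 0.21 -1.56]
 [ 1.26 -0.31]
 [-4.33 -0.14]
 [-0.08  0.91]
 [-0.61  0.35]
 [ 0.17 -2.15]
 [-0.38 -3.12]
 [-0.75 -0.27]
 [-0.28 -2.03]
 [-0.6   0.56]
 [-0.76  0.32]]
mach [615.29  19.23   0.  ]
pin [632.21 -84.4  178.  ]
hinge [604.02  88.31 100.  ]
post [484.58 113.52 145.  ] hole [443.01  19.73 100.  ]
post shut [551.04 -21.66 145.  ]
shaker top img [507.69 -50.88 150.  ] scene [507.22 -45.88 148.  ]
[287.1, 204.8, 25.3, 54.4] 0.83
[347.9, 202.2, 25.0, 48.8] 0.79
```

```bash
cat >> h.py <<'E'
MP=np.array([615.29,19.23,0.16])
def toolgoal(g,zdir,tcp_above=54):
    """g: grasp point world; zdir: azimuth of tool z. returns rotvec (tool) and shift (tool) from present pose"""
    P,R,s=pose()
    y=np.array([0,0,-1.]);z=np.array([np.cos(zdir),np.sin(zdir),0]);x=np.cross(y,z)
    Rg=np.c_[x,y,z]; Pg=np.array(g,float)+[0,0,tcp_above]
    return Ro.from_matrix(R.T@Rg).as_rotvec(), R.T@(Pg-P)
E
python3 - <<'E'
from h import *
np.set_printoptions(precision=3,suppress=True)
P,R,s=pose();print(s["time_s"]);print(R)
for name,d in (("+",0.16+np.pi/2),("-",0.16-np.pi/2)):
    print(name,d,*toolgoal((632.2,-84.4,230),d))
E
```

```text
1.5
[[ 0.903  0.     0.429]
 [-0.429 -0.     0.903]
 [ 0.    -1.     0.   ]]
+ 1.7307963267948965 [ 0.    -0.604  0.   ] [ 607.197   19.904 -354.767]
- -1.4107963267948966 [-0.     2.538  0.   ] [ 607.197   19.904 -354.767]
```

```bash
python3 -m crank '[[0,-0.03,0,33,1,-19,85],[0,-0.06,0,66,2,-38,85],[0,-0.09,0,100,3,-58,85],[0,-0.12,0,133,4,-77,85],[0,-0.15,0,167,5,-97,85],[0,-0.18,0,200,6,-117,85],[0,-0.21,0,233,7,-136,85],[0,-0.24,0,267,8,-156,85],[0,-0.27,0,300,9,-175,85],[0,-0.30,0,334,10,-195,85]]'
python3 - <<'E'
from h import *
P,R,s=pose();print(s["q"],P,s["time_s"]);print(toolgoal((632.2,-84.4,230),0.16+np.pi/2))
E
```

```text
time_s: 2.33
position: [454.7, 175.5, 294.1]
tool_rot: [0.705, -0.705, 0.05, -0.05]
ft_force: [1.2, 0.6, 0.2]
finger_gap: 0.992
[ 3.68220035e-01 -6.65555313e-02  2.13329476e-03  1.63881153e+00
  8.73505036e-05  5.10417775e-01] [454.72249996 175.4594809  294.0925974 ] 2.3333
(array([-0.00031986, -0.3021977 ,  0.00060218]), array([ 212.50772155,   10.11436779, -232.08886488]))
```

```bash
python3 -m crank '[[0,-0.04,0,27,1,-29,85],[0,-0.08,0,54,2,-58,85],[0,-0.12,0,80,4,-87,85],[0,-0.16,0,107,5,-117,85],[0,-0.20,0,133,6,-146,85],[0,-0.24,0,160,8,-175,85],[0,-0.28,0,187,9,-204,85],[0,-0.30,0,212,10,-232,85],[0,-0.302,0,212,10,-232,85],[0,-0.302,0,212,10,-232,85]]'
python3 - <<'E'
from h import *
np.set_printoptions(precision=2,suppress=True)
d=cam("wrist");cv2.imwrite("pics/w1.png",d["img"][:,:,::-1])
P,R,s=pose();print(s["q"],P,s["time_s"])
c,si=np.cos(.16),np.sin(.16)
for v in [(33,-105,186),(-33,-105,186),(0,-105,186),(0,-105,150)]:
    print(v,proj(d,[615.29+c*v[0]-si*v[1],19.23+si*v[0]+c*v[1],v[2]]))
for t in("handle","pin_seat","shaker"): print(t,[(x["xy"],x["conf"]) for x in optics.landmark_of(t,"wrist")])
E
```

```text
time_s: 3.17
position: [631.2, -84.5, 282.4]
tool_rot: [0.705, -0.705, -0.054, 0.056]
ft_force: [0.1, -0.2, -0.3]
finger_gap: 0.999
[-0.13  0.3   0.38  1.65  0.   -0.29] [630.65 -83.28 283.13] 3.2167
(33, -105, 186) [324.22 355.53]
(-33, -105, 186) [323.4  224.24]
(0, -105, 186) [323.83 293.18]
(0, -105, 150) [323.82 267.59]
handle [([322.7, 292.2], 0.61)]
pin_seat []
shaker [([269.7, 1.7], 0.8), ([387.4, 77.8], 0.62)]
```

View pics/w1.png

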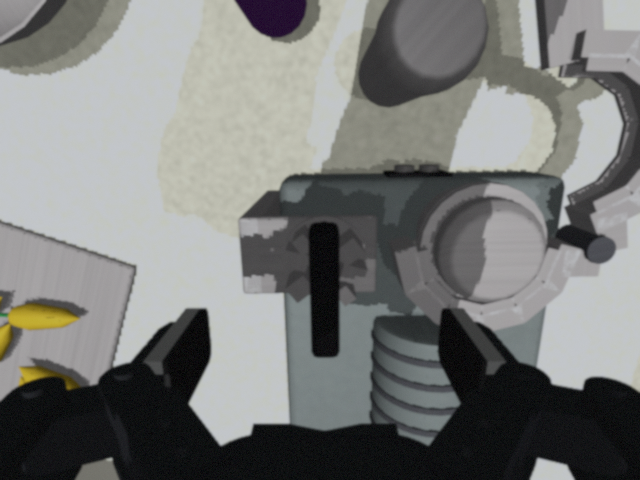

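```bash
python3 -m crank '[[0,0,0,0,15,0,85],[0,0,0,0,30,0,85],[0,0,0,0,42,0,85],[0,0,0,0,50,0,85],[0,0,0,0,50,0,85],[0,0,0,0,50,0,5],[0,0,0,0,50,0,5],[0,0,0,0,50,0,5],[0,0,0,0,50,0,5],[0,0,0,0,50,0,5]]' 60
python3 - <<'E'
from h import *
np.set_printoptions(precision=2,suppress=True)
d=cam("wrist");cv2.imwrite("pics/w2.png",d["img"][:,:,::-1])
P,R,s=pose();print(s["q"],P,s["time_s"],s["finger_gap"]*85.4,s["ft_force"])
E
```

```text
time_s: 4.2
position: [630.8, -82.8, 234.4]
tool_rot: [-0.705, 0.705, 0.056, -0.056]
ft_force: [0.0, 0.6, 0.1]
finger_gap: 0.294
[-0.13  0.28  0.26  1.55 -0.   -0.29] [630.76 -82.86 234.24] 4.25 17.12689793846101 [ 1.03 -3.57  2.25]
```

View pics/w2.png

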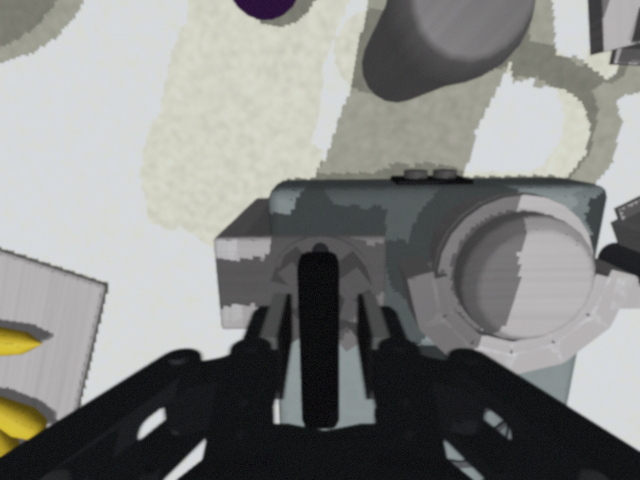

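```bash
python3 -m crank '[[0,0,0,0,0,0,0],[0,0,0,0,0,0,0],[0,0,0,0,0,0,0],[0,0,0,0,0,0,0],[0,0,0,0,-7,0,0],[0,0,0,0,-14,0,0],[0,0,0,0,-21,0,0],[0,0,0,0,-27.5,0,0],[0,0,0,0,-27.5,0,0],[0,0,0,0,-27.5,0,0]]' 60
python3 - <<'E'
from h import *
np.set_printoptions(precision=2,suppress=True)
d=cam("wrist");cv2.imwrite("pics/w3.png",d["img"][:,:,::-1])
P,R,s=pose();print(s["q"],P,s["time_s"],s["finger_gap"]*85.4,s["ft_force"])
E
```

```text
time_s: 5.08
position: [630.9, -84.1, 260.2]
tool_rot: [-0.704, 0.706, 0.055, -0.056]
ft_force: [3.0, -7.3, -10.3]
finger_gap: 0.15
[-0.13  0.29  0.32  1.61 -0.   -0.29] [630.91 -84.03 259.87] 5.1333 12.746928347442687 [  4.31  -6.69 -11.27]
```

View pics/w3.png

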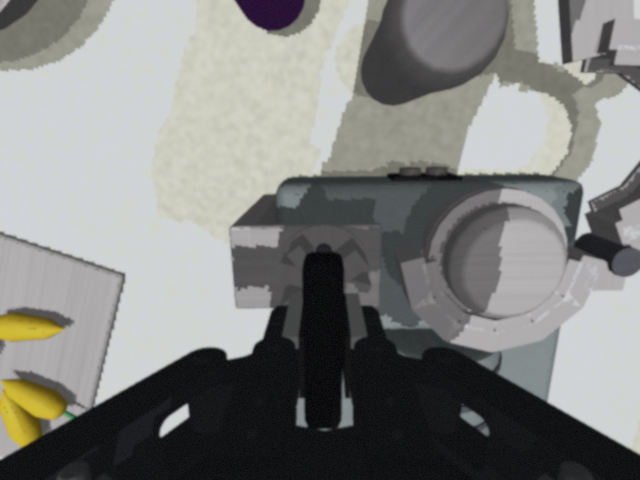

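```bash
python3 -m crank '[[0,0,0,0,-2,-1,0],[0,-0.12,0,0,-2,-1,0],[0,-0.24,0,0,-2,-1,0],[0,-0.36,0,0,-2,-1,0],[0,-0.48,0,0,-2,-1,0],[0,-0.60,0,0,-2,-1,0],[0,-0.72,0,0,-2,-1,0],[0,-0.84,0,0,-2,-1,0],[0,-0.96,0,0,-2,-1,0],[0,-1.08,0,0,-2,-1,0]]' 60
python3 - <<'E'
from h import *
np.set_printoptions(precision=2,suppress=True)
d=cam("wrist");cv2.imwrite("pics/w4.png",d["img"][:,:,::-1])
P,R,s=pose();print(s["q"],P,s["time_s"],s["finger_gap"]*85.4,s["ft_force"],s["wrist_torque"])
print(np.arctan2(R[1,2],R[0,2])-np.pi/2-.16)
E
```

```text
time_s: 5.97
position: [632.2, -86.1, 262.2]
tool_rot: [-0.573, 0.577, 0.411, -0.412]
ft_force: [13.4, -14.0, -10.6]
finger_gap: 0.151
[-0.13  0.29  0.33  1.61 -0.   -1.39] [632.25 -86.1  262.15] 6.0167 13.135516023795356 [ 11.74 -12.69 -11.2 ] [-2.57 -2.23 -0.03]
1.0916202982815524
```

View pics/w4.png

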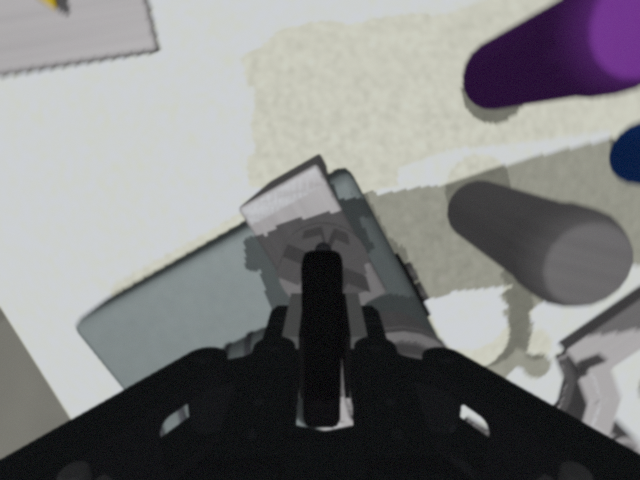

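```bash
python3 -m crank '[[0,-0.11,0,-1,0,-1,0],[0,-0.21,0,-1,0,-1,0],[0,-0.22,0,-1,0,-1,0],[0,-0.22,0,-1,0,-1,0],[0,-0.22,0,-1,3,-1,0],[0,-0.22,0,-1,6,-1,0],[0,-0.22,0,-1,9,-1,0],[0,-0.22,0,-1,9,-1,0],[0,-0.22,0,-1,9,-1,0],[0,-0.22,0,-1,9,-1,0]]' 60
python3 - <<'E'
from h import *
np.set_printoptions(precision=2,suppress=True)
P,R,s=pose();print(s["q"],P,s["time_s"],s["finger_gap"]*85.4,s["ft_force"],s["wrist_torque"])
print(np.arctan2(R[1,2],R[0,2])-np.pi/2-.16)
E
```

```text
time_s: 6.85
position: [632.8, -86.6, 253.7]
tool_rot: [-0.526, 0.529, 0.471, -0.471]
ft_force: [10.7, -8.1, -8.4]
finger_gap: 0.157
[-0.14  0.29  0.31  1.59 -0.   -1.59] [632.83 -86.58 253.67] 6.85 13.380382243798888 [10.74 -8.09 -8.38] [-1.73 -2.11 -0.  ]
1.2969248949227101
```

```bash
python3 -m crank '[[0,-0.015,0,0,1,-0.5,0],[0,-0.015,0,0,2,-0.5,0],[0,-0.015,0,0,2,-0.5,0],[0,-0.015,0,0,2,-0.5,0],[0,-0.015,0,0,2,-0.5,0],[0,-0.015,0,0,2,-0.5,0],[0,-0.015,0,0,2,-0.5,0],[0,-0.015,0,0,2,-0.5,0],[0,-0.015,0,0,2,-0.5,0],[0,-0.015,0,0,2,-0.5,0]]'
```

```text
time_s: 7.68
position: [633.0, -86.7, 253.4]
tool_rot: [-0.522, 0.526, 0.475, -0.474]
ft_force: [7.2, -7.7, 2.5]
finger_gap: 0.149
```

Force reversed: it rests in the notch. Release and go up.

```bash
python3 -m crank '[[0,0,0,0,0,0,40],[0,0,0,0,0,0,40],[0,0,0,0,0,0,60],[0,0,0,0,0,0,60],[0,0,0,0,-15,0,80],[0,0,0,0,-35,0,85],[0,0,0,0,-60,0,85],[0,0,0,0,-85,0,85],[0,0,0,0,-85,0,85],[0,0,0,0,-85,0,85]]'
python3 - <<'E'
from h import *
np.set_printoptions(precision=2,suppress=True)
d=cam("wrist");cv2.imwrite("pics/w5.png",d["img"][:,:,::-1])
b=cam("scene");cv2.imwrite("pics/s5.png",cv2.resize(b["img"][150:330,180:420,::-1],None,fx=3,fy=3))
P,R,s=pose();print(s["q"],P,s["time_s"])
for nm,d in(("w",d),("s",b)):
  c,si=np.cos(.16),np.sin(.16)
  for L in (0,19):
    al=.16+1.31
    for u in(33,-33): print(nm,L,proj(d,[632.2+u*np.cos(al),-85+u*np.sin(al),178+L]))
E
```

```text
time_s: 8.52
position: [632.2, -85.0, 338.9]
tool_rot: [-0.523, 0.524, 0.476, -0.474]
ft_force: [0.0, -0.7, -0.6]
finger_gap: 0.997
[-0.13  0.33  0.52  1.77  0.   -1.61] [631.9  -84.98 336.46] 8.6167
w 0 [324.01 298.39]
w 0 [324.27 197.29]
w 19 [323.92 311.34]
w 19 [324.19 202.77]
s 0 [253.06 236.21]
s 0 [237.7  216.06]
s 19 [251.9  230.63]
s 19 [236.34 210.35]
```

View pics/w5.png

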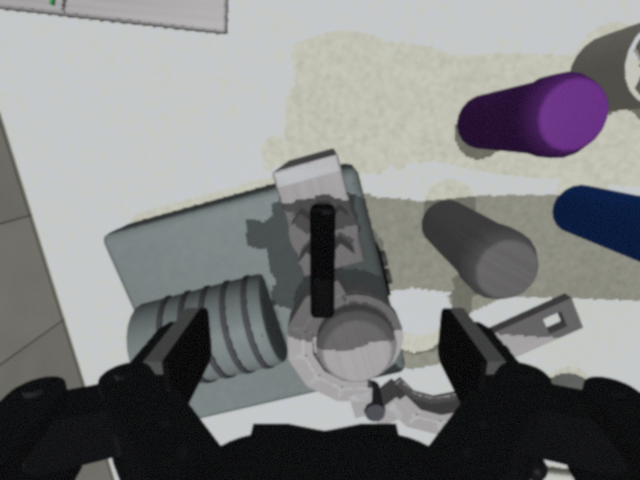

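View pics/s5.png

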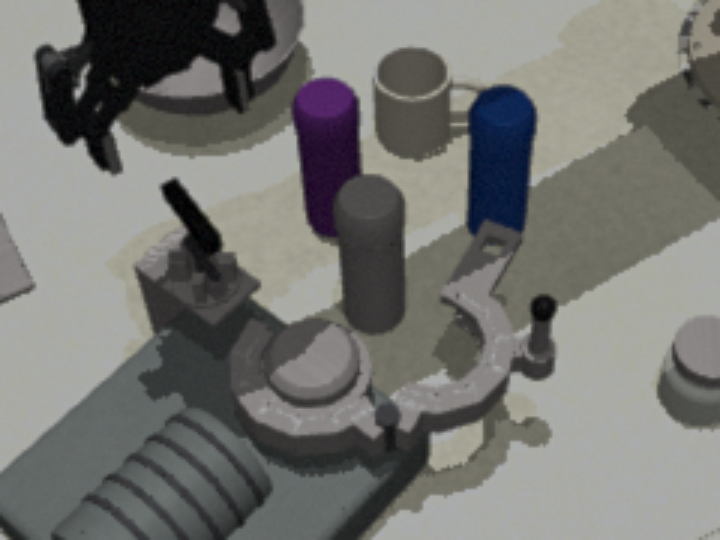

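Run:
```python
from h import *
np.set_printoptions(precision=3,suppress=True)
print(toolgoal((509,-50,215),2.94))
```

```text
(array([-0.001,  0.104,  0.   ]), array([ 22.853,  67.592, 125.652]))
```

```bash
python3 -m crank '[[0,0.02,0,4,5,22,85],[0,0.04,0,8,12,44,85],[0,0.06,0,12,22,66,85],[0,0.08,0,16,34,88,85],[0,0.10,0,20,48,108,85],[0,0.104,0,23,60,122,85],[0,0.104,0,23,68,126,85],[0,0.104,0,23,68,126,85],[0,0.104,0,23,68,126,85],[0,0.104,0,23,68,126,85]]'
python3 - <<'E'
from h import *
np.set_printoptions(precision=2,suppress=True)
d=cam("wrist");cv2.imwrite("pics/w6.png",d["img"][:,:,::-1])
P,R,s=pose();print(s["q"],P,s["time_s"])
t=cam("top");cv2.imwrite("pics/t6.png",cv2.resize(t["img"][150:330,220:440,::-1],None,fx=3,fy=3))
for X in [(509,-50,150),(509,-50,0),(509,-50,110)]: print(proj(d,X))
for t in("shaker","clamp_post","board"): print(t,[(x["xy"],x["conf"]) for x in optics.landmark_of(t,"wrist")])
E
```

```text
time_s: 9.45
position: [509.0, -50.0, 269.3]
tool_rot: [0.548, -0.548, -0.447, 0.447]
ft_force: [0.4, -0.7, 0.7]
finger_gap: 0.996
[-0.1  -0.02  0.    1.59 -0.   -1.47] [509.21 -50.06 269.53] 9.5
[323.21 272.97]
[323.56 214.69]
[323.34 250.62]
shaker [([327.4, 215.1], 0.9), ([346.4, 83.4], 0.8), ([486.9, 177.2], 0.73)]
clamp_post [([327.5, 215.1], 0.67)]
board []
```

View pics/w6.png

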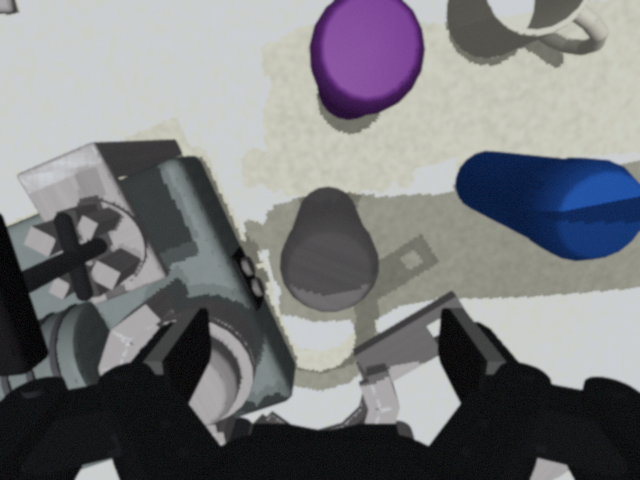

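```bash
python3 -m crank '[[0,-0.06,0,0,10,3,85],[0,-0.13,0,0,30,3,85],[0,-0.13,0,0,50,3,85],[0,-0.13,0,0,70,3,85],[0,-0.13,0,0,88,3,85],[0,-0.13,0,0,100,3,85],[0,-0.13,0,0,103,3,85],[0,-0.13,0,0,103,3,85],[0,-0.13,0,0,103,3,85],[0,-0.13,0,0,103,3,85]]' 40
python3 - <<'E'
from h import *
np.set_printoptions(precision=2,suppress=True)
d=cam("wrist");cv2.imwrite("pics/w7.png",d["img"][:,:,::-1])
P,R,s=pose();print(s["q"],P,s["time_s"],s["ft_force"])
E
```

```text
time_s: 10.53
position: [506.4, -49.4, 167.7]
tool_rot: [-0.517, 0.518, 0.482, -0.481]
ft_force: [-0.1, 1.0, 0.5]
finger_gap: 0.993
[-0.1  -0.02 -0.2   1.39  0.   -1.6 ] [506.36 -49.4  167.62] 10.5833 [-0.97 -0.37  0.34]
```

View pics/w7.png

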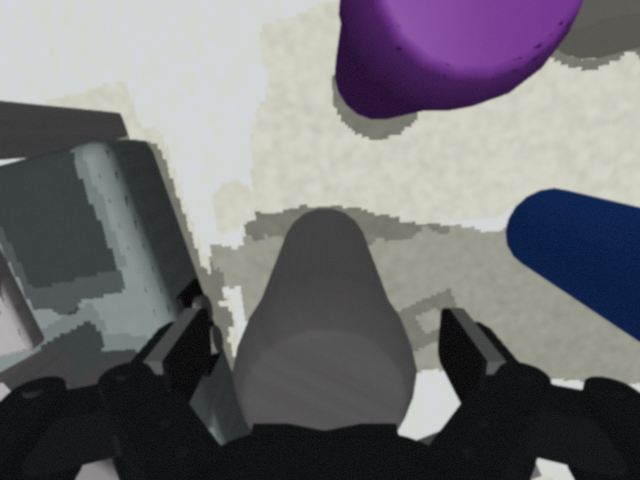

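Run:
```python
from h import *
d=cam("wrist");P,R,s=pose()
for k in range(-8,9,4):
    c=P+R[:,0]*k; c[2]=0
    print(k,proj(d,c-R[:,0]*26), proj(d,np.r_[c[:2],140]+R[:,2]*27.5),proj(d,np.r_[c[:2],140]-R[:,2]*27.5))
print(optics.landmark_of("shaker","wrist")[:2])
```

```text
-8 [323.98043562 193.98672732] [417.83262802 356.64566371] [228.17325063 356.8079186 ]
-4 [323.98823396 200.40863164] [416.93177493 368.67471522] [229.12610018 368.83299418]
0 [323.99596074 206.77160754] [416.04836276 380.47087881] [230.06050576 380.62530464]
4 [324.00361694 213.07646242] [415.18188989 392.04085288] [230.97699776 392.19154352]
8 [324.01120352 219.323989  ] [414.33187371 403.39108136] [231.87608642 403.53815017]
[{'xy': [544.4, 223.9], 'conf': 0.89}, {'xy': [380.1, 70.7], 'conf': 0.84}]
```

```bash
python3 -m crank '[[0,0,0,1,0,0,40],[0,0,0,1,0,0,40],[0,0,0,1,0,0,40],[0,0,0,1,0,0,40],[0,0,0,1,0,0,40],[0,0,0,1,0,0,40],[0,0,0,1,-4,0,40],[0,0,0,1,-10,0,40],[0,0,0,1,-18,0,40],[0,0,0,1,-30,0,40]]' 50
python3 - <<'E'
from h import *
np.set_printoptions(precision=2,suppress=True)
d=cam("wrist");cv2.imwrite("pics/w8.png",d["img"][:,:,::-1])
P,R,s=pose();print(s["q"],P,s["time_s"],s["ft_force"],s["finger_gap"]*85.4)
E
```

```text
time_s: 11.52
position: [505.4, -48.3, 196.2]
tool_rot: [0.518, -0.517, -0.481, 0.482]
ft_force: [0.4, 0.5, -3.7]
finger_gap: 0.63
[-0.1  -0.03 -0.14  1.45  0.   -1.59] [506.33 -48.38 199.51] 11.5667 [ 0.29 -0.12 -0.28] 53.829471807917486
```

View pics/w8.png

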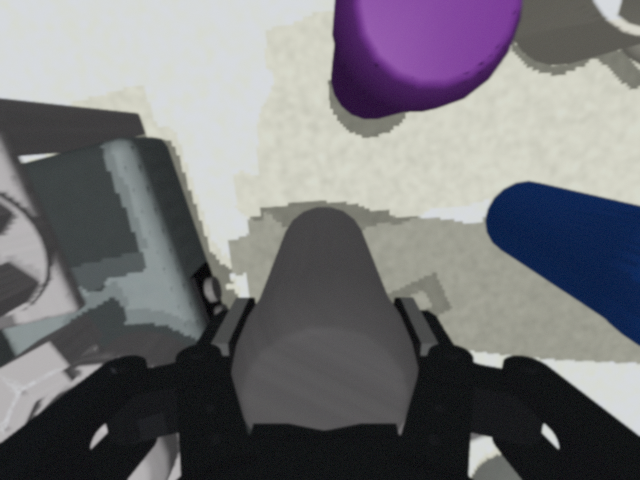

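```bash
python3 -m crank '[[0,0,0,0,-12,0,40],[0,0,0,0,-30,0,40],[0,0,0,0,-50,0,40],[0,0,0,0,-72,0,40],[0,0,0,0,-94,0,40],[0,0,0,0,-116,0,40],[0,0,0,0,-136,0,40],[0,0,0,0,-152,0,40],[0,0,0,0,-162,0,40],[0,0,0,0,-168,0,40]]'
python3 - <<'E'
from h import *
np.set_printoptions(precision=3,suppress=True)
P,R,s=pose();print(P,s["finger_gap"],s["ft_force"]);print(toolgoal((449,360,P[2]-54),3.07))
# board corners from the top image
a=cam("top");m=optics.silhouettes("board","top")[0]
print(m["conf"]);r=cv2.minAreaRect(np.argwhere(m["pixels"])[:,::-1].astype(np.float32));print(r)
print(np.array([atz(a,p,14) for p in cv2.boxPoints(r)]),atz(a,r[0],14))
E
```

```text
time_s: 12.4
position: [505.9, -48.3, 366.6]
tool_rot: [-0.517, 0.518, 0.482, -0.481]
ft_force: [-0.1, -0.2, -3.4]
finger_gap: 0.626
[505.94  -48.347 366.607] 0.6260625562279382 [-0.09  -0.167 -3.359]
(array([ 0.002, -0.   , -0.   ]), array([403.224,  -0.222,  86.023]))
0.93
((194.91152954101562, 263.1576843261719), (65.69163513183594, 85.25003051757812), 15.255120277404785)
[[368.209 467.197  14.   ]
 [583.813 416.874  14.   ]
 [539.909 249.462  14.   ]
 [325.356 301.944  14.   ]] [453.565 358.956  14.   ]
```

```bash
python3 -m crank '[[0,0,0,15,0,3,40],[0,0,0,45,0,9,40],[0,0,0,80,0,16,40],[0,0,0,117,0,24,40],[0,0,0,154,0,32,40],[0,0,0,191,0,39,40],[0,0,0,228,0,47,40],[0,0,0,265,0,55,40],[0,0,0,302,0,62,40],[0,0,0,336,0,69,40]]'; python3 -m crank '[[0,0,0,28,0,6,40],[0,0,0,48,0,10,40],[0,0,0,60,0,12,40],[0,0,0,66,4,14,40],[0,0,0,67,16,14,40],[0,0,0,67,36,14,40],[0,0,0,67,58,14,40],[0,0,0,67,80,14,40],[0,0,0,67,100,14,40],[0,0,0,67,116,14,40]]'
python3 - <<'E'
from h import *
np.set_printoptions(precision=3,suppress=True)
P,R,s=pose();print(P,s["finger_gap"],s["ft_force"])
d=cam("wrist");cv2.imwrite("pics/w9.png",d["img"][:,:,::-1])
d=cam("scene");cv2.imwrite("pics/s9.png",d["img"][:,:,::-1])
E
```

```text
time_s: 13.33
position: [460.2, 293.8, 363.5]
tool_rot: [0.518, -0.517, -0.482, 0.482]
ft_force: [1.4, -1.1, -2.9]
finger_gap: 0.627
time_s: 14.17
position: [451.8, 358.1, 246.1]
tool_rot: [-0.518, 0.518, 0.481, -0.482]
ft_force: [-0.4, -0.6, -3.0]
finger_gap: 0.632
[451.839 358.08  246.106] 0.6320828879983625 [-0.422 -0.58  -3.005]
```

View pics/w9.png

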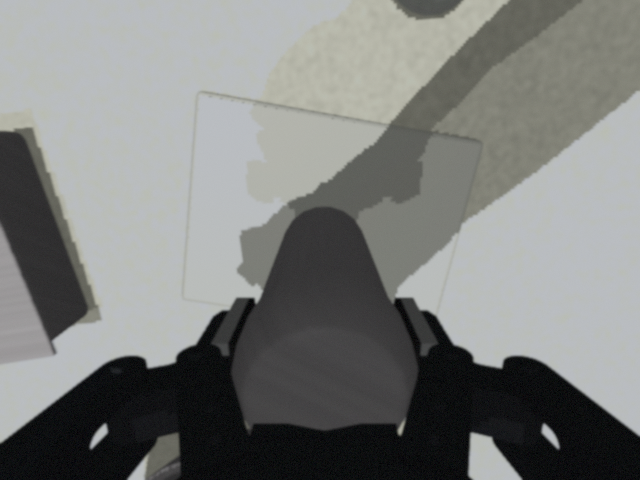

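View pics/s9.png

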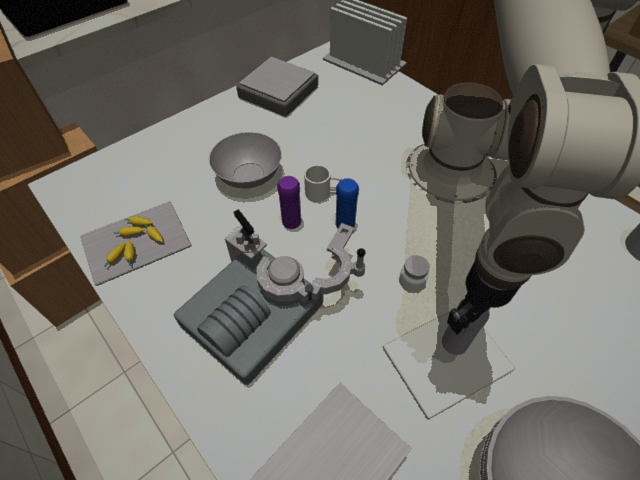

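```bash
python3 -m crank '[[0,0,0,0,10,0,40],[0,0,0,0,24,0,40],[0,0,0,0,38,0,40],[0,0,0,0,48,0,40],[0,0,0,0,55,0,40],[0,0,0,0,59,0,40],[0,0,0,0,61,0,40],[0,0,0,0,62,0,40],[0,0,0,0,63,0,40],[0,0,0,0,63,0,40]]'
```

```text
time_s: 15.1
position: [452.1, 359.7, 185.8]
tool_rot: [-0.518, 0.518, 0.482, -0.482]
ft_force: [-0.3, 0.3, -4.2]
finger_gap: 0.625
```

```bash
python3 -m crank '[[0,0,0,0,0.5,0,40],[0,0,0,0,1,0,40],[0,0,0,0,1.5,0,40],[0,0,0,0,2,0,40],[0,0,0,0,2.3,0,40],[0,0,0,0,2.6,0,40],[0,0,0,0,2.6,0,40],[0,0,0,0,2.6,0,40],[0,0,0,0,2.6,0,40],[0,0,0,0,2.6,0,40]]'
```

```text
time_s: 15.93
position: [451.9, 359.6, 182.8]
tool_rot: [-0.518, 0.518, 0.482, -0.482]
ft_force: [0.2, 0.5, -3.6]
finger_gap: 0.631
```

```bash
python3 -m crank '[[0,0,0,0,0.3,0,40],[0,0,0,0,0.6,0,40],[0,0,0,0,0.9,0,40],[0,0,0,0,1.2,0,40],[0,0,0,0,1.5,0,40],[0,0,0,0,1.8,0,40],[0,0,0,0,1.8,0,40],[0,0,0,0,1.8,0,40],[0,0,0,0,1.8,0,40],[0,0,0,0,1.8,0,40]]'
```

```text
time_s: 16.77
position: [451.9, 359.6, 181.0]
tool_rot: [-0.518, 0.518, 0.482, -0.482]
ft_force: [0.9, -0.4, -2.6]
finger_gap: 0.628
```

```bash
python3 -m crank '[[0,0,0,0,0.3,0,40],[0,0,0,0,0.6,0,40],[0,0,0,0,0.9,0,40],[0,0,0,0,1.2,0,40],[0,0,0,0,1.2,0,40],[0,0,0,0,1.2,0,40],[0,0,0,0,1.2,0,40],[0,0,0,0,1.2,0,40],[0,0,0,0,1.2,0,40],[0,0,0,0,1.2,0,40]]'
```

```text
time_s: 17.6
position: [452.1, 359.7, 180.9]
tool_rot: [0.518, -0.518, -0.482, 0.481]
ft_force: [-1.2, -0.6, 6.5]
finger_gap: 0.628
```

Contact (+6.5 N). Release and rise straight up.

```bash
python3 -m crank '[[0,0,0,0,-0.5,0,60],[0,0,0,0,-0.5,0,70],[0,0,0,0,-0.5,0,80],[0,0,0,0,-0.5,0,85],[0,0,0,0,-0.5,0,85],[0,0,0,0,-10,0,85],[0,0,0,0,-30,0,85],[0,0,0,0,-60,0,85],[0,0,0,0,-95,0,85],[0,0,0,0,-130,0,85]]'
python3 - <<'E'
from h import *
np.set_printoptions(precision=3,suppress=True)
P,R,s=pose();print(P,s["q"],s["ft_force"])
d=cam("wrist");cv2.imwrite("pics/w10.png",d["img"][:,:,::-1])
for X in [(452,360,14),(452,360,164)]: print(proj(d,X))
E
```

```text
time_s: 18.43
position: [451.5, 359.2, 311.6]
tool_rot: [0.518, -0.518, -0.482, 0.482]
ft_force: [0.3, 1.3, -0.1]
finger_gap: 0.996
[451.523 359.244 311.604] [ 0.672  0.157  0.268  1.682 -0.    -0.827] [ 0.32   1.304 -0.094]
[323.113 209.539]
[322.546 257.603]
```

View pics/w10.png

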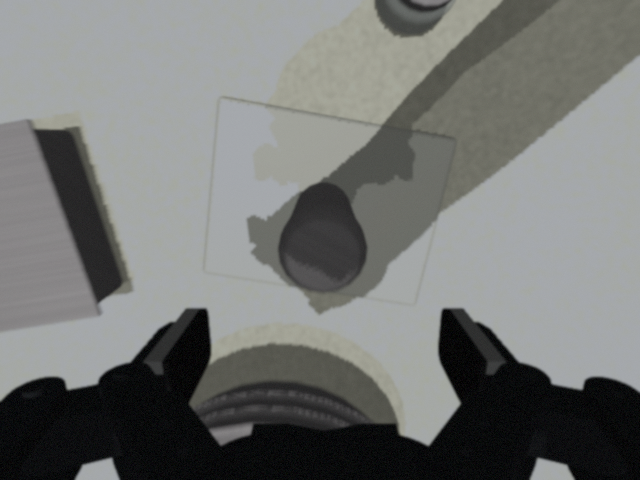

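Run:
```python
from h import *
np.set_printoptions(precision=3,suppress=True)
print(toolgoal((484.6,113.5,225),1.9))
```

```text
(array([0.002, 1.17 , 0.009]), array([-243.488,   39.291,  -49.774]))
```

```bash
python3 -m crank '[[0,0.12,0,-15,0,-3,85],[0,0.24,0,-42,0,-9,85],[0,0.36,0,-74,0,-16,85],[0,0.48,0,-108,4,-23,85],[0,0.60,0,-142,10,-30,85],[0,0.72,0,-176,18,-37,85],[0,0.84,0,-205,26,-43,85],[0,0.96,0,-228,34,-47,85],[0,1.08,0,-240,39,-50,85],[0,1.17,0,-243,39,-50,85]]';  python3 - <<'E'
from h import *
np.set_printoptions(precision=3,suppress=True)
P,R,s=pose();print(P,s["q"],s["ft_force"])
d=cam("wrist");cv2.imwrite("pics/w11.png",d["img"][:,:,::-1])
for X in [(484.6,113.5,171),(484.6,113.5,162),(484.6,113.5,114),P-[0,0,120]]: print(proj(d,X))
print([(x["xy"],x["conf"]) for x in optics.landmark_of("clamp_post","wrist")])
print(toolgoal((484.6,113.5,225),1.9))
E
```

```text
time_s: 19.32
position: [484.4, 111.4, 270.4]
tool_rot: [-0.698, 0.698, 0.113, -0.113]
ft_force: [0.1, 0.2, 0.3]
finger_gap: 0.996
[484.361 111.44  270.437] [ 0.226 -0.049 -0.027  1.594 -0.    -0.094] [0.05  0.187 0.338]
[327.872 290.362]
[327.705 283.305]
[327.021 254.299]
[323.933 273.553]
[([328.5, 272.1], 0.67)]
(array([ 0.   , -0.003,  0.   ]), array([ 0.422, -7.706,  0.628]))
```

View pics/w11.png

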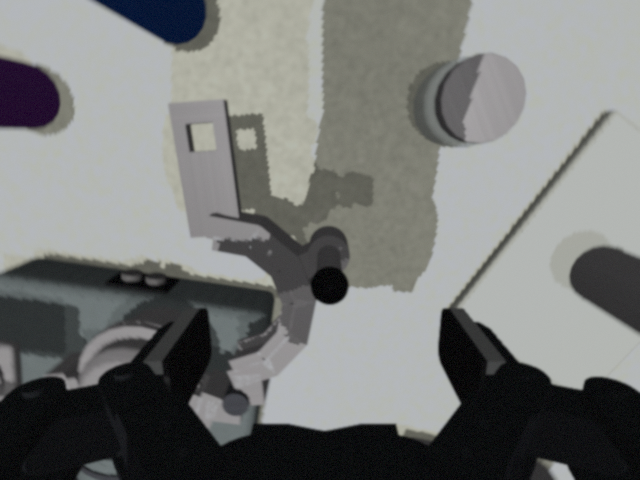

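```bash
python3 -m crank '[[0,0,0,0,18,1.5,85],[0,0,0,0,40,1.5,85],[0,0,0,0,60,1.5,85],[0,0,0,0,70,1.5,85],[0,0,0,0,74,1.5,85],[0,0,0,0,74,1.5,60],[0,0,0,0,74,1.5,5],[0,0,0,0,74,1.5,5],[0,0,0,0,74,1.5,5],[0,0,0,0,74,1.5,5]]' 30;python3 -m crank '[[0,0,0,0,0,0,5],[0,0,0,0,0,0,5],[0,0,0,0,0,0,5],[0,0,0,0,0,0,5],[0,0,0,0,0,0,5],[0,0,0,0,0,0,5],[0,0,0,0,0,0,5],[0,0,0,0,0,0,5],[0,0,0,0,0,0,5],[0,0,0,0,0,0,5]]' 30;  python3 - <<'E'
from h import *
np.set_printoptions(precision=3,suppress=True)
P,R,s=pose();print(P,s["q"],s["ft_force"],s["finger_gap"]*85.4)
d=cam("wrist");cv2.imwrite("pics/w12.png",d["img"][:,:,::-1])
# arc shifts in present tool axes, from measured post
H=np.array([604.02,88.31]); v=P[:2]-H; print("radius",np.hypot(*v),"angle",np.arctan2(v[1],v[0]), "theta", (.16-np.arctan2(v[1],v[0])+np.arctan2(-100,-70))%(2*np.pi))
E
```

```text
time_s: 20.25
position: [484.2, 115.1, 197.6]
tool_rot: [0.698, -0.698, -0.116, 0.115]
ft_force: [-0.4, -0.5, 0.0]
finger_gap: 0.295
time_s: 21.08
position: [484.2, 115.0, 197.4]
tool_rot: [-0.698, 0.698, 0.116, -0.115]
ft_force: [0.5, -1.1, 6.1]
finger_gap: 0.153
[484.233 115.035 197.382] [ 0.233 -0.053 -0.171  1.451 -0.    -0.096] [ 0.528 -1.079  6.14 ] 13.093034953517884
radius 122.73172969511359 angle 2.9220822479327175 theta 1.3395807680627634
```

View pics/w12.png

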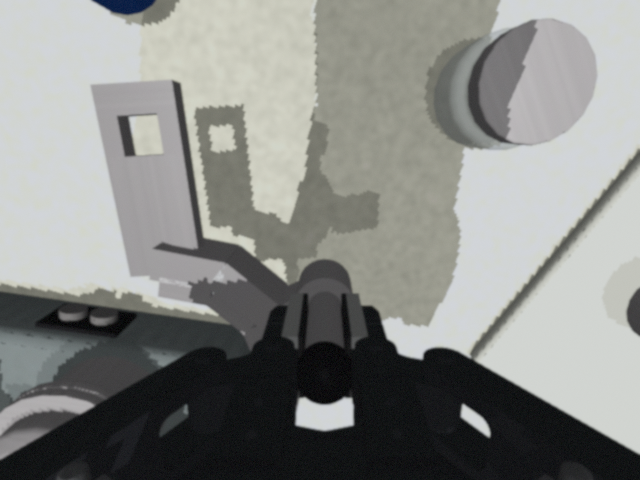

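```bash
cat > arc.py <<'E'
from h import *
import sys
np.set_printoptions(precision=2,suppress=True)
def arc(ths,az0,azk,H=np.array([604.02,88.31]),r=122.4):
    P,R,s=pose()
    v=P[:2]-H;th0=(.16-np.arctan2(v[1],v[0])+np.arctan2(-100,-70))%(2*np.pi)
    if th0>3: th0-=2*np.pi
    print("theta now",th0,"r",np.hypot(*v))
    for t in ths:
        a=.16+np.arctan2(-100,-70)-t
        g=np.r_[H+r*np.array([np.cos(a),np.sin(a)]),P[2]]
        print(round(t,2),"ry",round(-(th0-t)*azk,3),R.T@(g-P),g)
E
python3 -c "
from arc import *
arc(np.array([1.31,1.24,1.15,1.05,.95,.85,.75,.67,.61,.6]),0,.59)"
```

```text
theta now 1.339393990753333 r 122.73871328959805
1.31 ry -0.017 [-1.54 -0.   -3.27] [483.82 111.42 197.37]
1.24 ry -0.059 [ -5.53  -0.   -10.86] [482.5  102.95 197.37]
1.15 ry -0.112 [ -9.86  -0.01 -20.98] [481.67  91.97 197.37]
1.05 ry -0.171 [-13.58  -0.01 -32.64] [481.92  79.74 197.37]
0.95 ry -0.23 [-16.12  -0.01 -44.61] [483.39  67.59 197.37]
0.85 ry -0.289 [-17.45  -0.01 -56.77] [486.06  55.65 197.37]
0.75 ry -0.348 [-17.56  -0.   -69.  ] [489.91  44.04 197.37]
0.67 ry -0.395 [-16.76  -0.   -78.76] [493.81  35.06 197.37]
0.61 ry -0.43 [-15.66   0.   -86.02] [497.2   28.55 197.37]
0.6 ry -0.436 [-15.43   0.   -87.22] [497.8   27.48 197.37]
```

```bash
python3 -m crank '[[0,-0.017,0,-1.5,0,-3.3,5],[0,-0.06,0,-5.5,0,-10.9,5],[0,-0.11,0,-9.9,0,-21,5],[0,-0.17,0,-13.6,0,-32.6,5],[0,-0.23,0,-16.1,0,-44.6,5],[0,-0.29,0,-17.5,0,-56.8,5],[0,-0.35,0,-17.6,0,-69,5],[0,-0.395,0,-16.8,0,-78.8,5],[0,-0.43,0,-15.7,0,-86,5],[0,-0.436,0,-15.4,0,-87.2,5]]' 30;  python3 - <<'E'
from arc import *
P,R,s=pose();print(P,s["q"],s["ft_force"],s["finger_gap"]*85.4)
d=cam("wrist");cv2.imwrite("pics/w13.png",d["img"][:,:,::-1])
arc(np.array([.56,.5,.42,.34,.26,.19,.13,.08,.04,.02,0,-.02,-.04]),0,.59)
E
```

```text
time_s: 21.97
position: [497.1, 26.4, 197.2]
tool_rot: [-0.656, 0.656, 0.264, -0.265]
ft_force: [-6.7, -2.2, 9.6]
finger_gap: 0.154
[497.12  26.38 197.18] [ 0.05 -0.05 -0.17  1.45 -0.   -0.71] [-6.66 -2.21  9.65] 13.160717173255076
theta now 0.5957919520123895 r 123.50285111091947
0.56 ry -0.021 [ 0.1  -0.   -4.54] [500.32  23.29 197.22]
0.5 ry -0.057 [ -1.18   0.   -11.77] [504.41  17.18 197.22]
0.42 ry -0.104 [ -2.21   0.   -21.5 ] [510.41   9.45 197.22]
0.34 ry -0.151 [ -2.45   0.   -31.29] [517.01   2.22 197.22]
0.26 ry -0.198 [ -1.92   0.   -41.06] [524.17  -4.46 197.22]
0.19 ry -0.239 [ -0.81   0.   -49.56] [530.85  -9.81 197.22]
0.13 ry -0.275 [  0.61  -0.   -56.76] [536.87 -14.02 197.22]
0.08 ry -0.304 [  2.12  -0.   -62.69] [542.07 -17.25 197.22]
0.04 ry -0.328 [  3.54  -0.01 -67.37] [546.34 -19.65 197.22]
0.02 ry -0.34 [  4.33  -0.01 -69.69] [548.51 -20.78 197.22]
0.0 ry -0.352 [  5.15  -0.01 -72.  ] [550.7  -21.87 197.22]
-0.02 ry -0.363 [  6.03  -0.01 -74.29] [552.91 -22.91 197.22]
-0.04 ry -0.375 [  6.94  -0.01 -76.55] [555.15 -23.91 197.22]
```

View pics/w13.png

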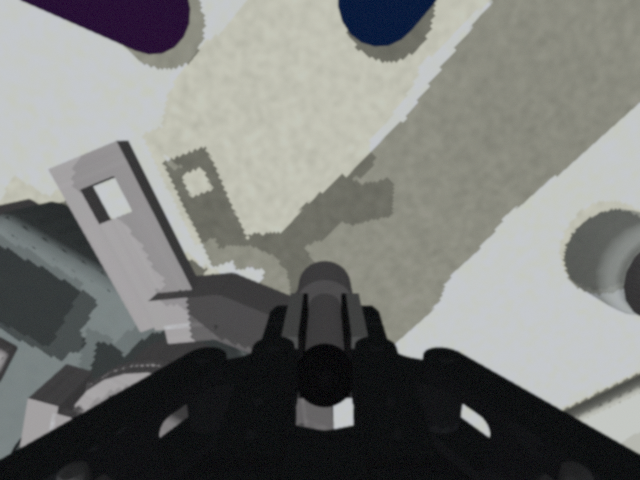

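```bash
python3 -m crank '[[0,-0.02,0,-0.3,-0.5,-4.5,5],[0,-0.057,0,-1.5,-1,-11.8,5],[0,-0.104,0,-2.5,-1,-21.5,5],[0,-0.15,0,-2.7,-1,-31.3,5],[0,-0.198,0,-2.2,-1,-41,5],[0,-0.24,0,-1,-1,-49.5,5],[0,-0.275,0,0.3,-1,-56.7,5],[0,-0.29,0,1.2,-1,-60,5],[0,-0.304,0,1.8,-1,-62.5,5],[0,-0.304,0,1.8,-1,-62.5,5]]' 30;  python3 - <<'E'
from arc import *
P,R,s=pose();print(P,s["q"],s["ft_force"],s["finger_gap"]*85.4)
d=cam("wrist");cv2.imwrite("pics/w14.png",d["img"][:,:,::-1])
d=cam("top");cv2.imwrite("pics/t14.png",cv2.resize(d["img"][140:330,240:440,::-1],None,fx=3,fy=3))
arc(np.array([.08,.04,.02,0,-.02,-.04]),0,.59)
E
```

```text
time_s: 22.85
position: [541.7, -17.1, 197.3]
tool_rot: [0.608, -0.608, -0.359, 0.361]
ft_force: [-2.7, -4.6, 1.2]
finger_gap: 0.155
[541.68 -17.09 197.25] [-0.03  0.06 -0.06  1.45 -0.   -1.1 ] [-2.72 -4.58  1.24] 13.206148067187623
theta now 0.08495738905188688 r 122.46851394270048
0.08 ry -0.003 [ 0.05 -0.   -0.61] [542.07 -17.25 197.26]
0.04 ry -0.027 [ 0.01 -0.01 -5.5 ] [546.34 -19.65 197.26]
0.02 ry -0.038 [ 0.06 -0.01 -7.95] [548.51 -20.78 197.26]
0.0 ry -0.05 [  0.16  -0.01 -10.4 ] [550.7  -21.87 197.26]
-0.02 ry -0.062 [  0.31  -0.02 -12.84] [552.91 -22.91 197.26]
-0.04 ry -0.074 [  0.51  -0.02 -15.28] [555.15 -23.91 197.26]
```

View pics/w14.png

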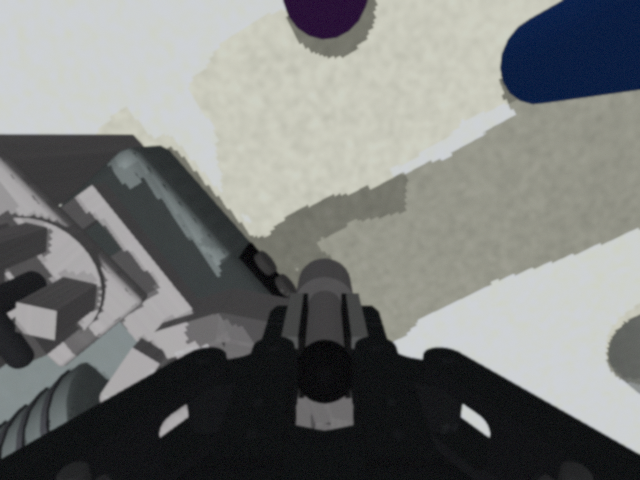

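View pics/t14.png

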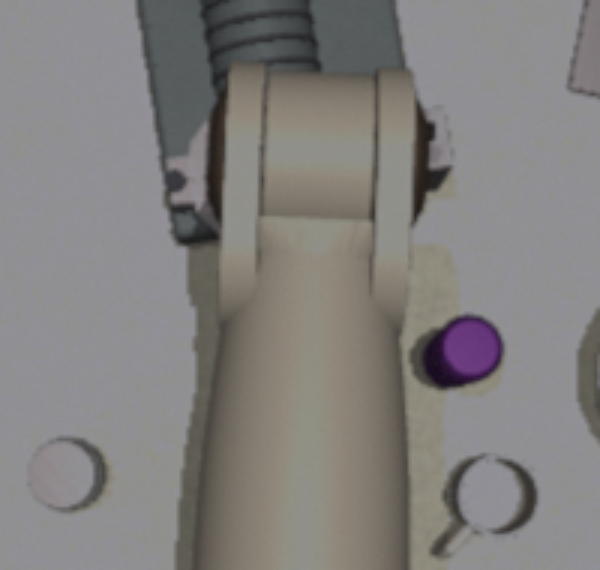

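```bash
python3 -m crank '[[0,-0.01,0,0,0,-2,5],[0,-0.02,0,0,0,-4,5],[0,-0.03,0,0,0,-6,5],[0,-0.04,0,0,0,-8,5],[0,-0.05,0,0,0,-9,5],[0,-0.05,0,0,0,-10,5],[0,-0.05,0,0,0,-11,5],[0,-0.05,0,0,0,-11.5,5],[0,-0.05,0,0,0,-11.5,5],[0,-0.05,0,0,0,-11.5,5]]' 30;  python3 - <<'E'
from arc import *
P,R,s=pose();print(P,s["ft_force"],R.T@s["ft_force"])
arc(np.array([0,-.02]),0,.59)
E
```

```text
time_s: 23.78
position: [551.5, -22.2, 197.3]
tool_rot: [0.599, -0.599, -0.375, 0.376]
ft_force: [-3.9, -3.2, 1.0]
finger_gap: 0.153
[551.49 -22.17 197.29] [-3.92 -3.21  0.97] [-4.6  -0.96  2.12]
theta now -0.006882283102466857 r 122.33771408369708
0.0 ry 0.004 [-0.07  0.    0.84] [550.7  -21.87 197.29]
-0.02 ry -0.008 [-0.04 -0.   -1.61] [552.91 -22.91 197.29]
```

```bash
python3 -m crank '[[0,0,0,0,0,-0.5,5],[0,0,0,0,0,-1,5],[0,0,0,0,0,-1.5,5],[0,0,0,0,0,-2,5],[0,0,0,0,0,-2.5,5],[0,0,0,0,0,-3,5],[0,0,0,0,0,-3,5],[0,0,0,0,0,-3,5],[0,0,0,0,0,-3,5],[0,0,0,0,0,-3,5]]' 30;  python3 - <<'E'
from arc import *
P,R,s=pose();print(P,s["ft_force"],R.T@s["ft_force"])
arc(np.array([0,-.02]),0,.59)
E
```

```text
time_s: 24.62
position: [552.7, -22.6, 197.2]
tool_rot: [0.601, -0.598, -0.374, 0.377]
ft_force: [-14.5, 3.1, 6.0]
finger_gap: 0.15
[552.7  -22.61 197.24] [-14.5    3.09   5.98] [-3.55 -5.89 14.43]
theta now -0.017407897421471752 r 122.22004721282946
0.0 ry 0.01 [-0.2   0.01  2.13] [550.7  -21.87 197.24]
-0.02 ry -0.002 [-0.17 -0.   -0.32] [552.91 -22.91 197.24]
```

```bash
python3 -m crank '[[0,0,0,0,0,1.2,5],[0,0,0,0,0,1.2,5],[0,0,0,0,0,1.2,40],[0,0,0,0,0,1.2,40],[0,0,0,0,0,1.2,40],[0,0,0,0,0,1.2,40],[0,0,0,0,-10,1.2,40],[0,0,0,0,-35,1.2,40],[0,0,0,0,-65,1.2,60],[0,0,0,0,-95,1.2,85]]' 30;  python3 - <<'E'
from arc import *
P,R,s=pose();print(P,s["ft_force"],s["finger_gap"],s["q"])
d=cam("wrist");cv2.imwrite("pics/w15.png",d["img"][:,:,::-1])
print(toolgoal((632.3,-85.5,250),0.16+1.31+np.pi/2))
# ball predicted for shut
H=np.array([604.02,88.31])
for t in (0,.03,.06): 
    a=.16+np.arctan2(-100,-70)-t; print(t,proj(d,np.r_[H+122.07*np.array([np.cos(a),np.sin(a)]),162]))
E
```

```text
time_s: 25.45
position: [553.5, -22.6, 294.3]
tool_rot: [0.599, -0.599, -0.375, 0.375]
ft_force: [0.3, -1.2, 0.3]
finger_gap: 0.732
[553.48 -22.6  294.33] [ 0.27 -1.19  0.3 ] 0.7323373938898304 [-0.04  0.09  0.16  1.64  0.   -1.16]
(array([ 0.01, -0.35,  0.  ]), array([-22.54,  -2.36, -97.63]))
0 [328.29 264.7 ]
0.03 [334.89 264.78]
0.06 [341.48 265.04]
```

View pics/w15.png

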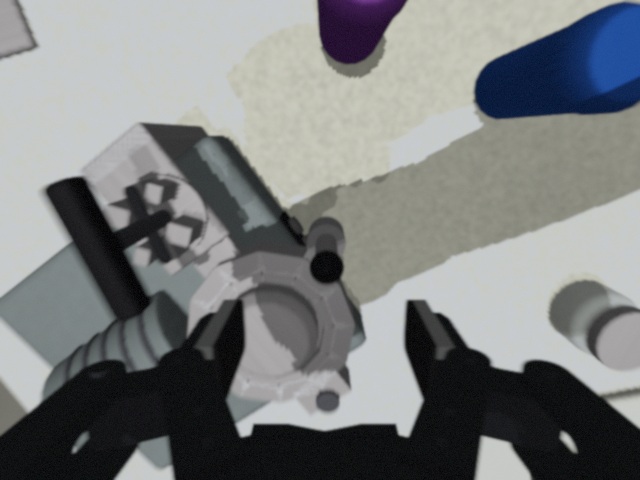

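```bash
python3 -m crank '[[0,-0.06,0,-3,0,-14,85],[0,-0.12,0,-7,-1,-30,85],[0,-0.18,0,-11,-2,-46,85],[0,-0.24,0,-15,-2,-62,85],[0,-0.30,0,-19,-2,-78,85],[0,-0.35,0,-22,-2,-90,85],[0,-0.35,0,-22.5,-2,-97.5,85],[0,-0.35,0,-22.5,-2,-97.5,85],[0,-0.35,0,-22.5,-2,-97.5,85],[0,-0.35,0,-22.5,-2,-97.5,85]]';  python3 - <<'E'
from arc import *
P,R,s=pose();print(P,s["ft_force"],s["finger_gap"],s["q"])
d=cam("wrist");cv2.imwrite("pics/w16.png",d["img"][:,:,::-1])
al=.16+1.31
for u in(33,0,-33): print(proj(d,[632.3+u*np.cos(al),-85.5+u*np.sin(al),205]))
E
```

```text
time_s: 26.33
position: [631.4, -85.0, 295.1]
tool_rot: [0.525, -0.525, -0.474, 0.474]
ft_force: [0.7, -0.1, -0.8]
finger_gap: 0.994
[631.42 -84.96 295.08] [ 0.68 -0.05 -0.81] 0.9940827168836578 [-0.13  0.3   0.41  1.68  0.   -1.6 ]
[321.36 358.9 ]
[321.02 294.46]
[320.63 222.88]
```

View pics/w16.png

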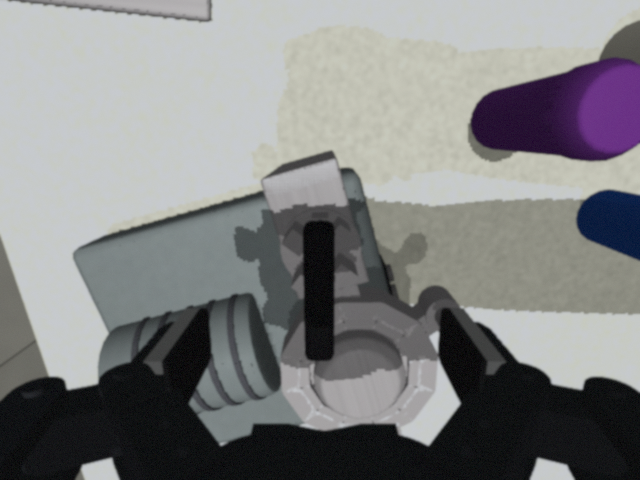

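```bash
python3 -m crank '[[0,0,0,0,15,-1.5,85],[0,0,0,0,30,-1.5,85],[0,0,0,0,39,-1.5,85],[0,0,0,0,41.5,-1.5,60],[0,0,0,0,41.5,-1.5,0],[0,0,0,0,41.5,-1.5,0],[0,0,0,0,41.5,-1.5,0],[0,0,0,0,41.5,-1.5,0],[0,0,0,0,41.5,-1.5,0],[0,0,0,0,41.5,-1.5,0]]' 60; python3 -m crank '[[0,0,0,0,0,0,0],[0,0,0,0,0,0,0],[0,0,0,0,0,0,0],[0,0,0,0,-2,0,0],[0,0,0,0,-4,0,0],[0,0,0,0,-6,0,0],[0,0,0,0,-8,0,0],[0,0,0,0,-8.5,0,0],[0,0,0,0,-8.5,0,0],[0,0,0,0,-8.5,0,0]]' 60
python3 - <<'E'
from arc import *
P,R,s=pose();print(P,s["ft_force"],R.T@s["ft_force"],s["finger_gap"]*85.4,s["q"])
E
```

```text
time_s: 27.22
position: [633.6, -85.6, 254.2]
tool_rot: [-0.524, 0.525, 0.474, -0.474]
ft_force: [1.6, -0.3, 3.2]
finger_gap: 0.15
time_s: 28.05
position: [633.6, -85.6, 259.7]
tool_rot: [0.525, -0.524, -0.474, 0.474]
ft_force: [7.8, -1.6, -10.1]
finger_gap: 0.146
[633.64 -85.62 259.69] [  7.79  -1.64 -10.08] [-0.84 10.07 -7.94] 12.473414512772269 [-0.13  0.3   0.33  1.61 -0.   -1.6 ]
```

```bash
python3 -m crank '[[0,0,0,0,-3,-0.8,0],[0,0,0,0,-3,-0.8,0],[0,0.06,0,0,-3,-0.8,0],[0,0.18,0,0,-3,-0.8,0],[0,0.30,0,0,-3,-0.8,0],[0,0.42,0,0,-3,-0.8,0],[0,0.54,0,0,-3,-0.8,0],[0,0.66,0,0,-3,-0.8,0],[0,0.78,0,0,-3,-0.8,0],[0,0.90,0,0,-3,-0.8,0]]' 60
python3 - <<'E'
from arc import *
P,R,s=pose();print(P,s["ft_force"],R.T@s["ft_force"],s["wrist_torque"],s["finger_gap"]*85.4)
print(np.arctan2(R[1,2],R[0,2])-np.pi/2-.16)
d=cam("wrist");cv2.imwrite("pics/w17.png",d["img"][:,:,::-1])
E
```

```text
time_s: 28.88
position: [633.1, -85.1, 262.8]
tool_rot: [0.68, -0.678, -0.195, 0.198]
ft_force: [-1.6, 3.0, -10.5]
finger_gap: 0.152
[633.14 -85.15 262.78] [ -1.64   3.04 -10.53] [ 0.27 10.54  3.4 ] [0.56 0.14 0.07] 12.972295236799546
0.4035930114245666
```

View pics/w17.png

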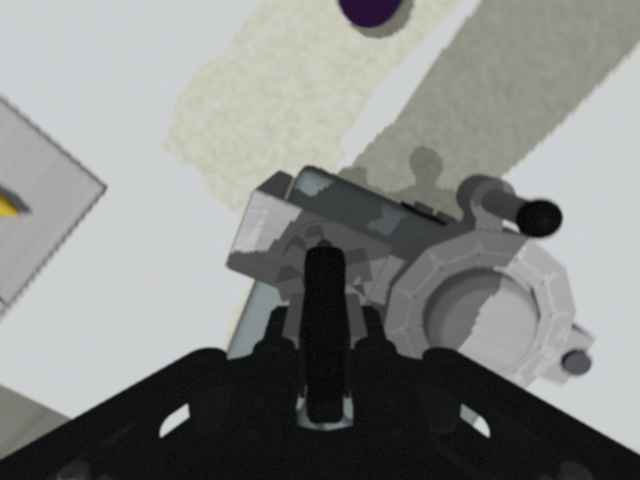

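```bash
python3 -m crank '[[0,0.11,0,0,0,0,0],[0,0.22,0,0,0,0,0],[0,0.33,0,0,0,0,0],[0,0.40,0,0,0,0,0],[0,0.405,0,0,0,0,0],[0,0.405,0,0,0,0,0],[0,0.405,0,0,3,0,0],[0,0.405,0,0,6,0,0],[0,0.405,0,0,9,0,0],[0,0.405,0,0,9,0,0]]' 60
python3 - <<'E'
from arc import *
P,R,s=pose();print(P,s["ft_force"],R.T@s["ft_force"],s["wrist_torque"],s["finger_gap"]*85.4)
print(np.arctan2(R[1,2],R[0,2])-np.pi/2-.16)
d=cam("wrist");cv2.imwrite("pics/w18.png",d["img"][:,:,::-1])
E
```

```text
time_s: 29.77
position: [633.0, -84.8, 253.6]
tool_rot: [0.705, -0.704, -0.058, 0.061]
ft_force: [-2.7, 5.1, -9.4]
finger_gap: 0.146
[633.04 -84.77 253.61] [-2.75  5.13 -9.41] [-1.81  9.44  5.49] [1.02 0.35 0.02] 12.458568297257305
0.007901470302264985
```

```bash
python3 -m crank '[[0,0,0,0,3,0.5,0],[0,0,0,0,6,0.5,0],[0,0,0,0,9,0.5,0],[0,0,0,0,12,0.5,0],[0,0,0,0,15,0.5,0],[0,0,0,0,17,0.5,0],[0,0,0,0,18,0.5,0],[0,0,0,0,18,0.5,0],[0,0,0,0,18,0.5,0],[0,0,0,0,18,0.5,0]]' 60
python3 - <<'E'
from arc import *
P,R,s=pose();print(P,s["ft_force"],R.T@s["ft_force"],s["wrist_torque"],s["finger_gap"]*85.4)
E
```

```text
time_s: 30.65
position: [633.0, -84.6, 236.9]
tool_rot: [0.705, -0.704, -0.058, 0.06]
ft_force: [-3.6, 3.8, -7.5]
finger_gap: 0.154
[633.03 -84.64 236.87] [-3.63  3.79 -7.47] [-2.93  7.49  4.33] [0.89 0.95 0.  ] 13.12702995270294
```

```bash
python3 -m crank '[[0,0,0,0,0.5,0.5,0],[0,0,0,0,1,0.5,0],[0,0,0,0,1.5,0.5,0],[0,0,0,0,2,0.5,0],[0,0,0,0,2.5,0.5,0],[0,0,0,0,2.5,0.5,0],[0,0,0,0,2.5,0.5,0],[0,0,0,0,2.5,0.5,0],[0,0,0,0,2.5,0.5,0],[0,0,0,0,2.5,0.5,0]]' 60
```

```text
time_s: 31.48
position: [633.0, -84.5, 235.4]
tool_rot: [0.705, -0.705, -0.058, 0.059]
ft_force: [-6.4, 1.6, -2.7]
finger_gap: 0.147
```

```bash
python3 -m crank '[[0,0,0,0,0,0,40],[0,0,0,0,0,0,40],[0,0,0,0,0,0,60],[0,0,0,0,0,0,60],[0,0,0,0,-10,0,80],[0,0,0,0,-30,0,85],[0,0,0,0,-50,0,85],[0,0,0,0,-70,0,85],[0,0,0,0,-90,0,85],[0,0,0,0,-90,0,85]]'
python3 - <<'E'
from arc import *
P,R,s=pose();print(P,s["ft_force"],s["q"])
d=cam("wrist");cv2.imwrite("pics/w19.png",d["img"][:,:,::-1])
b=cam("scene");cv2.imwrite("pics/s19.png",cv2.resize(b["img"][150:330,180:420,::-1],None,fx=3,fy=3))
for L in (0,6,19):
    for u in(33,-33):
        X=[632.5+u*np.cos(.16),-85+u*np.sin(.16),186+L]; print(L,proj(d,X),proj(b,X),(proj(b,X)-[180,150])*3)
E
```

```text
time_s: 32.32
position: [634.2, -84.7, 330.8]
tool_rot: [-0.704, 0.705, 0.06, -0.056]
ft_force: [0.7, 0.2, -0.2]
finger_gap: 0.99
[634.24 -84.73 330.77] [ 0.71  0.19 -0.19] [-0.13  0.32  0.51  1.75 -0.   -0.3 ]
0 [324.36 305.99] [233.07 233.31] [159.2  249.92]
0 [324.78 198.26] [255.77 214.35] [227.31 193.06]
6 [324.35 310.38] [232.6  231.54] [157.79 244.62]
6 [324.77 200.12] [255.43 212.54] [226.3  187.63]
19 [324.32 320.71] [231.56 227.65] [154.69 232.94]
19 [324.77 204.5 ] [254.69 208.56] [224.06 175.69]
```

View pics/w19.png

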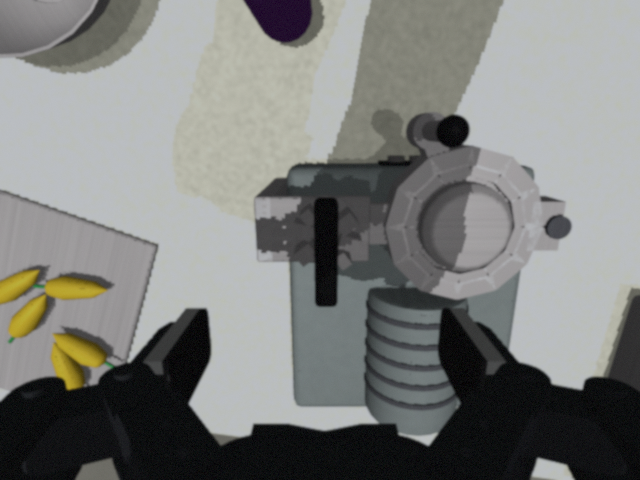

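View pics/s19.png

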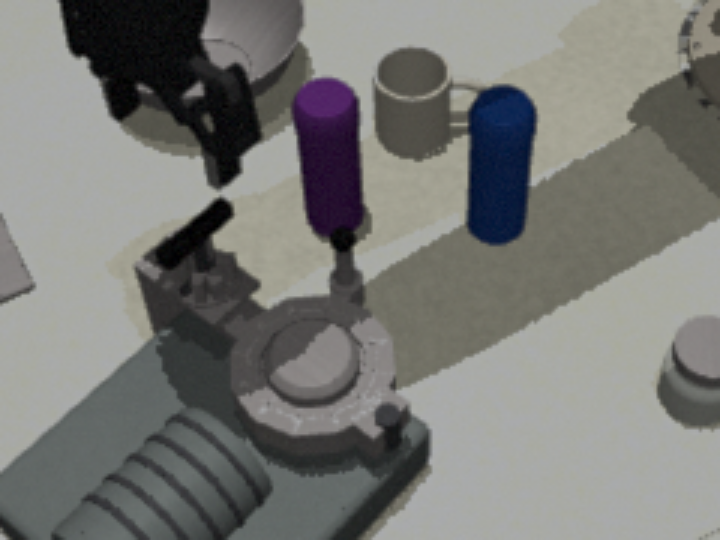

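Run:
```python
from arc import *
b=cam("scene");cv2.imwrite("pics/s20.png",b["img"][:,:,::-1])
o=cv2.imread("pics/scene0.png")[:,:,::-1]
def c(im,x0,y0,x1,y1):
    m=im[y0:y1,x0:x1].max(2)<45; ys,xs=np.nonzero(m); return len(xs),xs.mean()+x0,ys.mean()+y0,xs.min()+x0,xs.max()+x0,ys.min()+y0,ys.max()+y0
print(c(o,225,212,262,245)); print(c(b["img"],225,217,262,245),c(o,225,217,262,245))
for t in("jar","mug","bowl","board","shaker"):
    print(t,[np.round(x["box"]) for x in optics.recognise(t,"scene")])
```

```text
(284, np.float64(244.29577464788733), np.float64(230.01760563380282), np.int64(227), np.int64(256), np.int64(216), np.int64(244))
(299, np.float64(244.3277591973244), np.float64(230.18060200668896), np.int64(232), np.int64(258), np.int64(217), np.int64(244)) (283, np.float64(244.26501766784452), np.float64(230.06713780918727), np.int64(227), np.int64(256), np.int64(217), np.int64(244))
jar [array([415., 274.,  31.,  36.])]
mug [array([324., 185.,  36.,  36.])]
bowl [array([256., 161.,  56.,  58.])]
board [array([450., 362., 133., 111.])]
shaker [array([289., 202.,  24.,  56.]), array([347., 205.,  24.,  54.]), array([245., 231.,  25.,  33.]), array([457., 341.,  45.,  52.])]
```

View pics/s20.png

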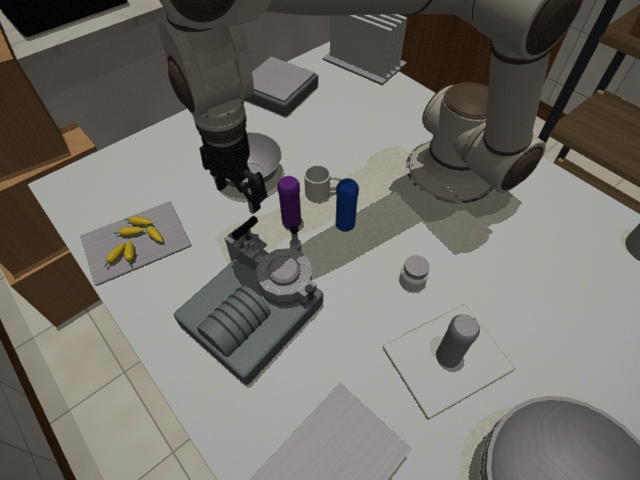

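The handle blob sits at the same pixels as at the start (within 0.2 px), so the pin is home. The clamp is shut round the flanges at (285,272), the shaker stands upright inside the board at (457,342), and the bystanders haven't moved.

```bash
python3 -c "
from cell import job
print(job.job_done())"
```

```text
the job is handed in; nothing more can be done
None
```

The feed flange is clamped again, and I handed the job in at about 32.5 s on the robot's clock.

I raised the spring pin about 28 mm, turned it 75° and set it in its rest notch. Then I stood the grey shaker on the board and swung the clamp shut by its post. Last, I turned the pin back and lowered it home.

What the last checks showed:
- **Clamp:** it ran onto its stop, with force on the tool rising to about 14 N. The post's ball was within about 2 px of where a fully shut clamp puts it.
- **Pin:** the handle's image matches the starting picture to about 0.2 px. The bar measures 108 px long in the wrist picture, and a fully home pin predicts 107.7. I let go with about 2.7 N of spring pull still on the tool and the spring took it down. I did not look at the pin's tip in the lug directly.
- **Shaker:** it stands upright near the middle of the board, about (452, 360) mm. The clamp was swung only after it was there.
- **Bystanders and look-alikes:** the bowl, jar, mug, and blue and purple shakers look unmoved in the scene camera. The gripper partly hid the bowl in that last picture.
- **Oddities:** the recognition network still put some boxes on the purple and blue shakers and the pin handle when asked for the shaker. While the gripper held the post it read up to about 10 N vertically, so I raised it 1 mm. No check failed.

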